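# Return loose hardware to the labelled green bins

### The job

Put away the four loose parts: the rusty bolt with its nut, the U-bolt, the wire wheel and the yellow cap each go into the green bin whose label pictures it. Lay every part flat on the floor of its bin, the wheel hub up and the cap closed end up, and let go. Do not shift the grease tin or the spanner that lie among the parts.

Things in the scene. Friction and masses are not known exactly. Their poses are not given: they have to be found in the camera images.
- bolt: Loose rust-brown hex bolt with a nut on its end, lying, 94 mm long, 0.35 kg. Axis = its x: head 36 mm across flats from x=-47 to -31 mm, bare round 24 mm shank from -31 to +19 (grip across it near -6), nut 36 mm across flats from +19 to +39, stub to +47. Origin on the axis at mid length, 18 mm above its support; z up at the start
- ubolt: Loose bright zinc U-bolt of 12 mm rod lying flat, 0.15 kg. Two legs along its x, centrelines at y=-20 and +20 mm (52 mm over the outside), open ends at x=-48 mm, bend ends at x=+48 mm. Origin in mid thickness, 6 mm above its support; z up at the start. Can be gripped across both legs from outside near x=0
- wheel: loose round wire wheel brush of twisted brown wire lying flat, hub up, 76 mm diameter and 18 mm thick, with a steel hub 28 mm in diameter standing up in its middle to 40 mm above its underside, 0.25 kg. Origin: centre of the underside, z up through the hub. Grip the hub
- cap: loose bright yellow plastic pipe cap, closed end up: round, 46 mm in diameter and 32 mm high, with a rim 54 mm in diameter and 5 mm high at its foot, 0.05 kg. Origin: centre of the underside, z up
- bolt_bin: Fixed open green steel bin, 130 x 130 mm outside, 45 mm high, 3 mm walls and floor. On its far (+x) side a 50 mm deep ledge at rim height (48 mm) bears a white label picturing a rust-brown bolt and nut (a bar with a block near each end). Origin: centre of the open pocket's underside, on the bench; x towards the ledge, z up; yaw within 0.12 rad of 0. The bins change places in a row beyond the parts
- ubolt_bin: Fixed open green steel bin, 130 x 130 mm outside, 45 mm high, 3 mm walls and floor. On its far (+x) side a 50 mm deep ledge at rim height (48 mm) bears a white label picturing a grey U. Origin: centre of the open pocket's underside, on the bench; x towards the ledge, z up; yaw within 0.12 rad of 0. The bins change places in a row beyond the parts
- wheel_bin: Fixed open green steel bin, 130 x 130 mm outside, 45 mm high, 3 mm walls and floor. On its far (+x) side a 50 mm deep ledge at rim height (48 mm) bears a white label picturing a brown spoked ring with a white middle. Origin: centre of the open pocket's underside, on the bench; x towards the ledge, z up; yaw within 0.12 rad of 0. The bins change places in a row beyond the parts
- cap_bin: Fixed open green steel bin, 130 x 130 mm outside, 45 mm high, 3 mm walls and floor. On its far (+x) side a 50 mm deep ledge at rim height (48 mm) bears a white label picturing a plain yellow disc. Origin: centre of the open pocket's underside, on the bench; x towards the ledge, z up; yaw within 0.12 rad of 0. The bins change places in a row beyond the parts
- tin: bystander: round blue grease tin with a zinc-grey lid, 58 mm in diameter, 45 mm high, standing loose among the parts. Origin: centre of the underside
- spanner: bystander: loose flat steel spanner, about 160 mm long, 36 mm wide at most, 8 mm thick, lying roughly along x among the parts. Origin: underside, middle of its shaft
There are look-alikes about, which are no part of the job. What is meant by the bolt is not blue, and is the larger of those in its own colour.

How it is judged:
By the outcome, as a careful person would: the job done as asked, in the order asked, and still so for the second after the job is handed in, with the robot touching nothing.
It also fails if it takes over 96 s, if anything falls off the work surface, if the arm or the gripper's body presses on something with over 40 N, if the wrist force passes 120 N, or if a joint passes its speed limit or range.

### The arm

A 6-joint arm with a two-finger parallel gripper is mounted at the origin on the work surface. World frame = base frame: x ahead of the robot, y to its left, z up, the work surface at z = 0. Lengths are in m, angles in degrees, forces in N, time in s.
With the tool pointing down it reaches from about 0.35 to 0.925 m from the base axis. Payload 6.4 kg.
Tool frame: the origin (TCP) lies at the very end of the fingers, on their centre line; the grasp point (between the pads) lies 19 mm behind it; z points along the fingers, y is the line along which they close (so a half turn about z gives the same grasp; the last joint's range is limited). The gripper opens to 94 mm and grips with 3 to 60 N. Pads are 16 mm wide; open, the fingers measure 119 mm over their backs; the gripper's body (75 mm by 177 mm) begins 78 mm behind the grasp point.
Start: joints at [-81.595, 14.043, 89.255, -0, 76.702, -9.975], TCP at [0.205, -0.617, 0.205] pointing down, gripper open.
Joint ranges: [-179.41, 179.41], [-58.25, 129.5], [7.25, 145.43], [-54.29, 234.29], [11.92, 165.04], [-157.13, 157.13]. Speed limits (degrees/s): [147.25, 147.25, 180, 180, 180, 180].

### API

Orientations are given as a 3x3 rotation matrix whose columns are the frame's x, y, z axes.
In Python, from bench import readout, grab_frame, order gives the robot as it stands.
- The arm moves only by the tool arm_command, never from a script. Its argument "rows" is a list of rows, each a list of 3 entries, a list of its own where there are three numbers: the finger opening in mm, from 0 to 94, then the shift along the tool's x, y, z as a fraction of full scale, then the turn about the tool's z as a fraction of full scale. In form: [[jaw, [tx, ty, tz], roll], ...]. A call has 1 to 20 rows; each row is the pose to reach, as a shift and turn from the pose commanded when the call began, along the tool's axes at that moment; what a row does not reach only later rows make up. Full scale, the value 1, is 50 cm for a shift and 90 degrees for a turn. A row lasts 1/8 s, in which the tool goes at most 62.5 mm and 10.7 degrees, less where a joint would pass 70% of its speed; a pose out of reach is approached as far as the arm can. A call with a number of a shift or a turn outside -1 to 1 is refused whole. A call with a gripper value outside its range is refused whole. The fingers move at their own pace and stop on an object; "grip_force" is the grip in N (left out, the last holds). Time passes only in rows, so rows that repeat a pose let the fingers close. It gives the time, the measured TCP pose, the force, the opening and the grip force at its end, in the units of the state.
- readout.sense(): the state, without advancing time (a new reading comes with each control period).
- grab_frame(name): name is "scene" or "top" or "wrist"; returns a dict with "img" (384x512x3 uint8, blue, green, red), "fx", "fy", "cx", "cy" (pixels), "extrinsics" (4x4, takes a point from world to camera coordinates). Camera axes: x right, y down, z forward; pixel columns grow to the right and rows downward; lengths in m; the calibration is good to about 2 mm. The wrist camera is an equidistant fisheye: a pixel r from the principal point sees the ray r / f radians off the axis. A picture is of the moment at which its call begins. There is no depth.
- order.job_done(): hands the job in; it is judged then, once.
The state is a dict: "t": time; "joint_positions": joint angles; "joint_vel": joint speeds; "joint_efforts": joint torques, N m; "tcp_pos": TCP position; "eef_rot": TCP orientation; "ft_force": force on the tool from outside, world axes, zero at the start; "moment": the same for the moment, N m; "finger_gap": finger opening in m; "grasp_force": force on a finger pad.
Only numpy, scipy, OpenCV 4.12 (cv2) and the standard library are available. Lean on these libraries where they do the work, as an engineer would, in place of code of your own. Each camera call takes 0.05 s, during which the arm holds its last target. There are 200 camera calls.

## Working session

There is one attempt and no reset: what is moved stays moved. The work goes in short steps, Python scripts to look and compute and a tool call to move; the robot and the scene stay as the last step left them, time stands still between calls to the robot, and variables do not carry over. Pictures are saved under pics/ and viewed, at most 16 in all, crops included, and the job is handed in when it is done.

Besides the shell and the picture viewer there is one more tool, called after "Emit:" by a JSON object that holds its "fn" and its "kwargs", one argument or row to a line. arm_command: Moves the arm, as the interface text tells. Its arguments: {"type":"object","properties":{"rows":{"type":"array"},"grip_force":{"type":"number"}},"required":["rows"]}

```bash
mkdir -p pics; ls
python3 - <<'E'
from bench import readout, grab_frame
import cv2,numpy as np
s=readout.sense(); print(s)
for n in("top","scene"):
    f=grab_frame(n); cv2.imwrite(f"pics/{n}0.png",f["img"]); print(n,f["fx"],f["fy"],f["cx"],f["cy"],np.round(f["extrinsics"],4).tolist())
    np.savez(f"{n}0.npz",**f)
E
```

```text
pics
{'t': 0.0, 'joint_positions': array([-8.15966848e+01,  1.40839014e+01,  8.93214051e+01, -1.19309285e-03,
        7.67004318e+01, -9.97473480e+00]), 'joint_vel': array([-0.09469658, -0.04101011,  0.034145  , -0.00514204,  0.07449955,
       -0.0152963 ]), 'joint_efforts': array([ 1.24418384e-03, -4.15835166e+01, -3.14603913e+01,  6.85519050e-02,
        3.31756147e-02, -1.45943573e-04]), 'tcp_pos': array([ 0.20485585, -0.6162721 ,  0.20438067]), 'eef_rot': array([[ 9.48995394e-01,  3.15289799e-01, -2.89746479e-04],
       [ 3.15289790e-01, -9.48993691e-01,  1.82270637e-03],
       [ 2.99713145e-04, -1.82109406e-03, -9.99998297e-01]]), 'ft_force': array([ 0.40889509, -0.26078151,  0.89915257]), 'moment': array([-0.02830061, -0.03275331,  0.02924262]), 'grasp_force': 0.0, 'finger_gap': 0.09370941865171058}
top 416.0678809972574 416.0678809972574 252.73031425934164 193.15267501275378 [[-0.0067, -1.0, -0.0036, 0.0054], [-0.9931, 0.0071, -0.1171, 0.4036], [0.1171, 0.0028, -0.9931, 1.0765], [0.0, 0.0, 0.0, 1.0]]
scene 417.49017516372936 417.49017516372936 255.4773349666871 197.8409567385918 [[0.4492, 0.8934, 0.0066, -0.204], [0.7034, -0.349, -0.6192, -0.273], [-0.5509, 0.2828, -0.7852, 1.5278], [0.0, 0.0, 0.0, 1.0]]
```

View pics/top0.png

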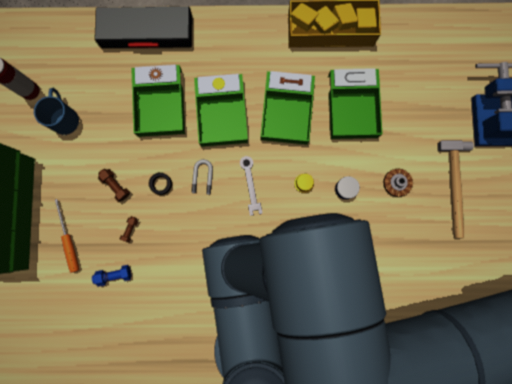

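View pics/scene0.png

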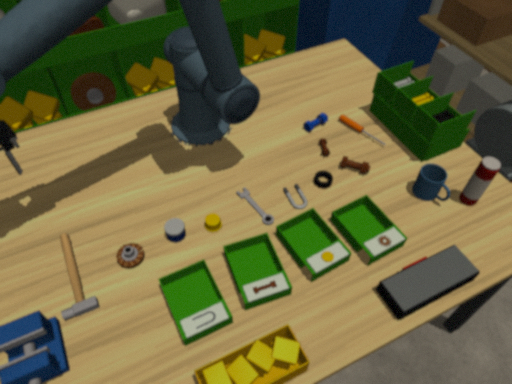

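Top view: the rust bolts are at (114,185), large, and (129,229), small. The blue bolt is at (112,275). The bolt meant is (114,185), rust and the larger one. The other parts are the U-bolt (203,177), cap (305,183), wheel (398,182), tin (348,188), spanner (251,185) and a black ring decoy (161,184). The bins from left to right are wheel (158,108), cap (222,118), bolt (289,112) and U-bolt (356,110). Next I'll confirm with a crop and triangulate.

```bash
cat > h.py <<'E'
import numpy as np, cv2
from bench import readout, grab_frame
def ray(f,u,v):
    E=f["extrinsics"]; x=(u-f["cx"])/f["fx"]; y=(v-f["cy"])/f["fy"]
    if f.get("fish"):
        r=np.hypot(x,y)+1e-12; d=np.array([x/r*np.sin(r),y/r*np.sin(r),np.cos(r)])
    else: d=np.array([x,y,1.])
    d=E[:3,:3].T@d; return -E[:3,:3].T@E[:3,3], d/np.linalg.norm(d)
def atz(f,u,v,z):
    c,d=ray(f,u,v); return c+d*(z-c[2])/d[2]
def proj(f,P):
    q=np.atleast_2d(P)@f["extrinsics"][:3,:3].T+f["extrinsics"][:3,3]
    if f.get("fish"):
        n=np.hypot(q[:,0],q[:,1])+1e-12; s=np.arctan2(n,q[:,2])/n
    else: s=1/q[:,2]
    return np.c_[f["fx"]*q[:,0]*s+f["cx"],f["fy"]*q[:,1]*s+f["cy"]]
def tri(*obs):   # (f,u,v)...
    A=0;b=0
    for f,u,v in obs:
        c,d=ray(f,u,v); M=np.eye(3)-np.outer(d,d); A=A+M;b=b+M@c
    return np.linalg.solve(A,b)
def load(n): return {k:(v if v.ndim else v.item()) for k,v in np.load(n,allow_pickle=True).items()}
def snap(n,cam="wrist"):
    f=grab_frame(cam); f["fish"]=cam=="wrist"; np.savez(n+".npz",**f); cv2.imwrite(f"pics/{n}.png",f["img"]); return f
E
python3 - <<'E'
from h import *
T,S=load("top0.npz"),load("scene0.npz")
a=cv2.resize(T["img"][140:290,80:230],(600,600),interpolation=cv2.INTER_CUBIC); cv2.imwrite("pics/crop.png",a)
for n,p,q in [("cap",(305,182),(213,220)),("wheelhub",(398,181),(130,253)),("tin",(347,187),(175,228)),("bolt",(114,185),(354,165)),("wheellabel",(156,74),(385,241)),("caplabel",(220,84),(328,257)),("boltlabel",(292,81),(263,287)),("ulabel",(355,77),(205,320))]:
    print(n,np.round(tri((T,*p),(S,*q)),3))
print("ub",atz(T,203,177,.006),"sp",atz(T,251,185,.005))
# bin rim corners at z=.048 via green segmentation
h=cv2.cvtColor(T["img"],cv2.COLOR_BGR2HSV)
m=cv2.inRange(h,(45,120,40),(75,255,255)); m[:60]=0;m[:,:125]=0;m[160:]=0
for c in cv2.findContours(m,0,2)[0]:
    if cv2.contourArea(c)>500:
        P=np.array([atz(T,*p[0],.046)[:2] for p in c]).astype(np.float32); (x,y),wh,an=cv2.minAreaRect(P); print("bin",c.reshape(-1,2).mean(0),x,y,wh,an)
E
```

```text
cap [ 0.434 -0.134  0.021]
wheelhub [ 0.434 -0.383  0.02 ]
tin [ 0.418 -0.244  0.031]
bolt [0.43  0.377 0.012]
wheellabel [0.728 0.264 0.041]
caplabel [0.7   0.092 0.041]
boltlabel [ 0.703 -0.104  0.045]
ulabel [ 0.715 -0.273  0.04 ]
ub [0.45058384 0.13671157 0.006     ] sp [0.42798232 0.00721639 0.005     ]
bin [221.82692308 108.57692308] 0.6273667216300964 0.08649878203868866 (0.18095439672470093, 0.12815967202186584) 4.483109474182129
bin [286.49122807 103.8245614 ] 0.6321896910667419 -0.0914333313703537 (0.12709619104862213, 0.18064367771148682) 84.01873016357422
bin [350.175  94.975] 0.6426030397415161 -0.2706725597381592 (0.18121808767318726, 0.1319175660610199) 0.6448429226875305
bin [158.72916667  96.79166667] 0.6556297540664673 0.2553803324699402 (0.1814928948879242, 0.13118326663970947) 3.3457696437835693
```

View pics/crop.png

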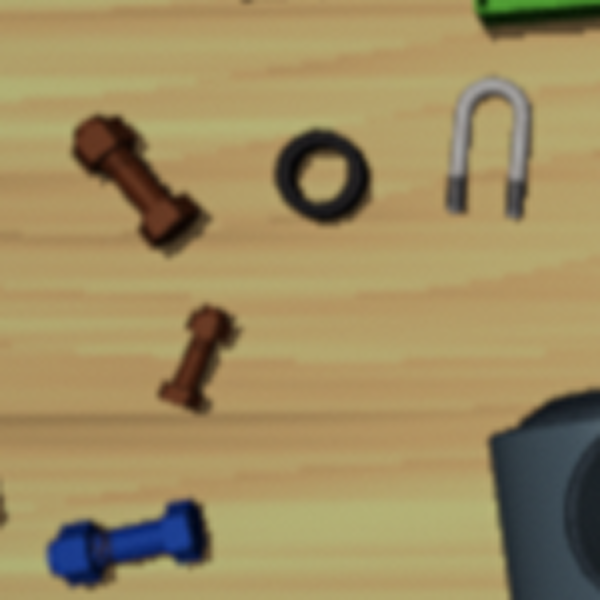

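Emit:
{"fn": "arm_command", "kwargs": {
  "rows": [
    [94, [0.557, -0.313, -0.09], 0.2047],
    [94, [0.557, -0.313, -0.09], 0.2047],
    [94, [0.557, -0.313, -0.09], 0.2047],
    [94, [0.557, -0.313, -0.09], 0.2047],
    [94, [0.557, -0.313, -0.09], 0.2047],
    [94, [0.557, -0.313, -0.09], 0.2047],
    [94, [0.557, -0.313, -0.09], 0.2047],
    [94, [0.557, -0.313, -0.09], 0.2047],
    [94, [0.557, -0.313, -0.09], 0.2047]
  ]
}}

```text
t: 1.23
tcp_pos: [0.4189, -0.3815, 0.25]
eef_rot: [[1.0, -0.003, -0.001], [-0.003, -1.0, 0.001], [-0.001, -0.001, -1.0]]
ft_force: [0.2, -0.6, -0.1]
finger_gap: 0.0942
grasp_force: 0.0
```

Run:
```python
from h import *
f=snap("w1"); s=readout.sense(); print(s["t"],s["tcp_pos"],s["eef_rot"].round(4).tolist(),s["joint_vel"].round(2)); E=f["extrinsics"]; print(f["fx"],f["cx"],f["cy"],-E[:3,:3].T@E[:3,3],E[:3,:3].round(3).tolist())
```

```text
1.275 [ 0.41907436 -0.38139898  0.25008305] [[1.0, -0.0026, -0.0004], [-0.0026, -1.0, 0.0004], [-0.0004, -0.0004, -1.0]] [ 0.42 -0.02  0.1   0.07 -0.01  0.05]
297.3186396354542 257.67296137053063 188.5508002471173 [ 0.50164648 -0.38064115  0.42743208] [[-0.002, -1.0, 0.001], [-0.959, 0.002, 0.282], [-0.282, -0.001, -0.959]]
```

View pics/w1.png

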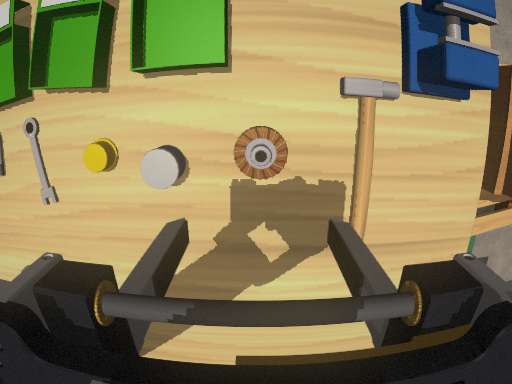

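Wrist view: the wheel hub is at (260,154), the cap at (101,155) and the tin at (163,167). I'll take two more views along the row.

Emit:
{"fn": "arm_command", "kwargs": {
  "rows": [
    [94, [0, -0.76, 0], 0],
    [94, [0, -0.76, 0], 0],
    [94, [0, -0.76, 0], 0],
    [94, [0, -0.76, 0], 0],
    [94, [0, -0.76, 0], 0],
    [94, [0, -0.76, 0], 0],
    [94, [0, -0.76, 0], 0],
    [94, [0, -0.76, 0], 0],
    [94, [0, -0.76, 0], 0]
  ]
}}

```text
t: 2.4
tcp_pos: [0.4203, -0.002, 0.2504]
eef_rot: [[1.0, -0.003, -0.0], [-0.003, -1.0, -0.0], [-0.0, 0.0, -1.0]]
ft_force: [-1.5, -0.3, -0.4]
finger_gap: 0.0938
grasp_force: 0.0
```

```bash
python3 -c "
from h import *
f=snap('w2'); snap('top1','top'); print(readout.sense()['tcp_pos'])"
```

```text
[ 0.42031893 -0.00194439  0.25037682]
```

Emit:
{"fn": "arm_command", "kwargs": {
  "rows": [
    [94, [0, -0.66, 0], 0],
    [94, [0, -0.66, 0], 0],
    [94, [0, -0.66, 0], 0],
    [94, [0, -0.66, 0], 0],
    [94, [0, -0.66, 0], 0],
    [94, [0, -0.66, 0], 0],
    [94, [0, -0.66, 0], 0],
    [94, [0, -0.66, 0], 0]
  ]
}}

```text
t: 3.5
tcp_pos: [0.421, 0.328, 0.2504]
eef_rot: [[1.0, -0.003, -0.0], [-0.003, -1.0, -0.0], [-0.0, 0.0, -1.0]]
ft_force: [-0.8, 0.2, -0.7]
finger_gap: 0.0937
grasp_force: 0.0
```

```bash
python3 -c "
from h import *
f=snap('w3'); snap('top2','top');s=readout.sense(); print(s['t'],s['tcp_pos'],s['joint_positions'].round(1))
cv2.imwrite('pics/w23.png',np.vstack([cv2.imread('pics/w2.png')[:270],f['img'][:270]]))"
```

```text
3.6 [0.42092423 0.32802366 0.25058497] [ 25.8  -3.8 103.6  -0.   80.2 115.9]
```

View pics/w23.png

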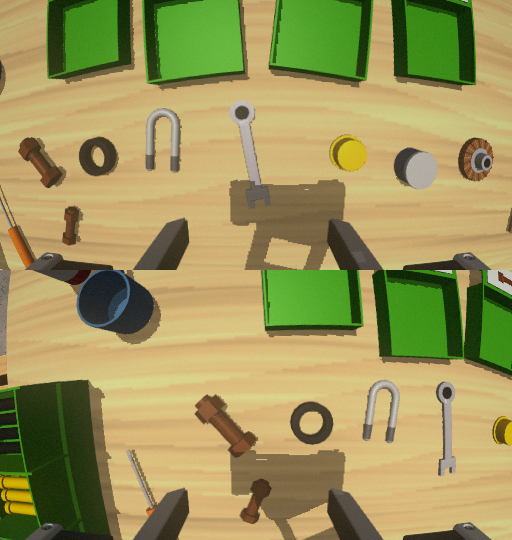

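Run:
```python
from h import *
W={i:load(f"w{i}.npz") for i in(1,2,3)}
def c(i,u,v,n=70): return cv2.resize(W[i]["img"][v-n//2:v+n//2,u-n//2:u+n//2],(390,390),interpolation=cv2.INTER_CUBIC)
cv2.imwrite("pics/m.png",cv2.resize(np.vstack([np.hstack([c(3,225,155),c(3,382,142)]),np.hstack([c(2,348,152),c(1,260,155)])]),(600,600)))
```

```text
(no output)
```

View pics/m.png

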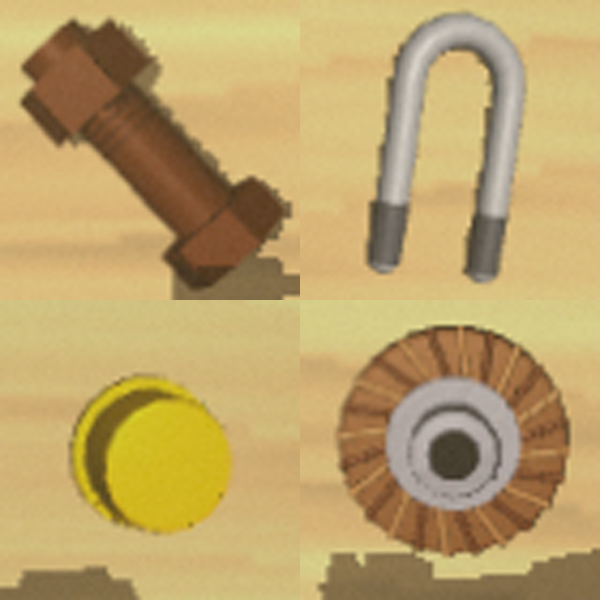

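The crop shows the big rust bolt with its nut and stub at the upper left and its head at the lower right. The U-bolt is open towards the robot. Next I'll fit model silhouettes in two wrist views each.

```bash
cat > fit.py <<'E'
from h import *
from scipy.optimize import minimize
def cyl(r,a,b,n=32,ph=0,axis="z"):
    t=np.arange(n)*2*np.pi/n+ph; p=np.vstack([np.c_[r*np.cos(t),r*np.sin(t),0*t+z] for z in(a,b)])
    return p if axis=="z" else p[:,[2,0,1]]
hx=18/np.cos(np.pi/6)
def rod(p,q,r=6,n=10):
    t=np.arange(n)*2*np.pi/n; s=np.array([[np.cos(a)*np.cos(b),np.cos(a)*np.sin(b),np.sin(a)] for a in t for b in t])*r
    return np.vstack([np.array(p)+s,np.array(q)+s])
arc=[(22+20*np.cos(a),20*np.sin(a),0) for a in np.linspace(-np.pi/2,np.pi/2,10)]
U=[(-44,-20,0)]+arc+[(-44,20,0)]
M={"bolt":[cyl(hx,-47,-31,6,0,"x"),cyl(12,-31,19,24,0,"x"),cyl(hx,19,39,6,0,"x"),cyl(12,39,47,24,0,"x")],
"ubolt":[rod(a,b) for a,b in zip(U,U[1:])],
"cap":[cyl(27,0,5),cyl(23,0,32)],"wheel":[cyl(38,0,18),cyl(14,18,40)]}
def pose(P,q): 
    c,s=np.cos(q[3]),np.sin(q[3]); return P/1000@np.array([[c,-s,0],[s,c,0],[0,0,1]]).T+np.array(q[:3])
def render(name,f,q):
    m=np.zeros(f["img"].shape[:2],np.uint8)
    for P in M[name]:
        h=cv2.convexHull(proj(f,pose(P,q)).astype(np.float32))
        t=np.zeros_like(m); cv2.fillConvexPoly(t,np.round(h*16).astype(np.int32),1,cv2.LINE_8,4); m|=t
    return m
def mask(name,f):
    H=cv2.cvtColor(cv2.GaussianBlur(f["img"],(3,3),0),cv2.COLOR_BGR2HSV).astype(int); h,s,v=H[...,0],H[...,1],H[...,2]
    m={"bolt":(h<14)&(s>110)&(v<170),"ubolt":(s<60),"cap":(h>22)&(h<34)&(s>170),"wheel":(s<60)|((h<15)&(s>95))}[name]
    return m.astype(np.uint8)
def fit(name,obs,q0,sym=False):
    D=[]
    for f in obs:
        z=mask(name,f); r=cv2.dilate(render(name,f,q0),np.ones((15,15))); D.append((f,z&r))
    def cost(q):
        q=np.r_[q,0] if sym else q; c=0
        for f,z in D:
            m=render(name,f,q); c+=1-(m&z).sum()/max(1,(m|z).sum())
        return c
    x=np.array(q0[:3] if sym else q0,float); st=np.array([.006,.006,.006,.15][:len(x)])
    for k in range(3):
        S=np.vstack([x]+[x+e for e in np.diag(st)]); r=minimize(cost,x,method="Nelder-Mead",options=dict(initial_simplex=S,xatol=1e-4,fatol=1e-4)); x=r.x; st/=-2
    print(name,x.round(4),"deg",np.degrees(x[3:]).round(1),"cost",round(r.fun/len(obs),3)); 
    return x,D
E
python3 - <<'E'
from fit import *
W={i:load(f"w{i}.npz") for i in(1,2,3)}
def go(n,vs,uv,z,yaw,sym):
    p=atz(W[vs[0]],*uv,z+.01); x,D=fit(n,[W[i] for i in vs],[p[0],p[1],z,yaw],sym)
    f,m=D[0]; q=np.r_[x,0] if sym else x
    im=f["img"].copy(); 
    im=cv2.resize(im,None,fx=4,fy=4); R=cv2.resize(render(n,f,q),None,fx=4,fy=4)
    Mk=cv2.resize(m,None,fx=4,fy=4)
    cv2.drawContours(im,cv2.findContours(R,0,2)[0],-1,(0,255,0),1); cv2.drawContours(im,cv2.findContours(Mk,0,2)[0],-1,(255,0,255),1)
    u,v=4*np.array(uv); return im[max(0,v-150):v+150,u-150:u+150]
a=[go("bolt",(3,2),(226,157),.018,np.radians(-140),0) ,go("ubolt",(3,2),(382,142),.006,0,0),go("cap",(2,1),(348,152),0,0,1),go("wheel",(1,2),(260,155),0,0,1)]
cv2.imwrite("pics/fit.png",np.vstack([np.hstack(a[:2]),np.hstack(a[2:])]))
E
```

```text
bolt [ 0.4289  0.3796  0.0068 -2.411 ] deg [-138.1] cost 0.592
ubolt [ 0.455   0.14    0.0045 -0.0656] deg [-3.8] cost 0.216
cap [ 0.4345 -0.1347 -0.006 ] deg [] cost 0.256
wheel [ 0.4322 -0.3867 -0.0073] deg [] cost 0.358
```

View pics/fit.png

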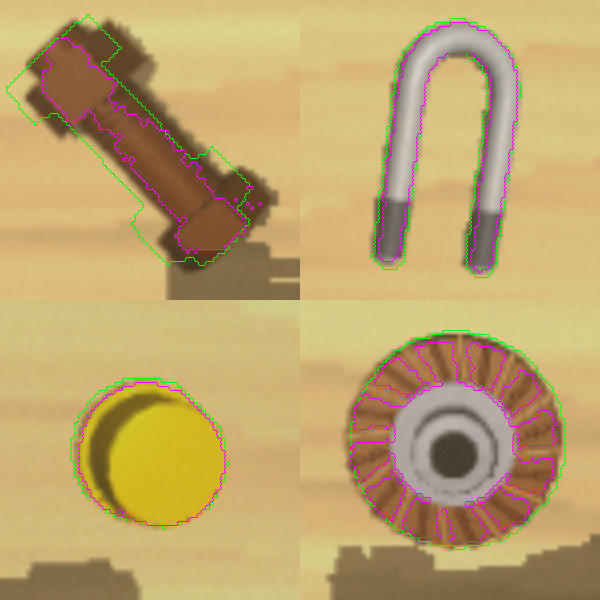

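```bash
python3 - <<'E'
from h import *
W={i:load(f"w{i}.npz") for i in(1,2,3)}
H={i:cv2.cvtColor(W[i]["img"],cv2.COLOR_BGR2HSV) for i in W}
for l,i,u,v in [("nut dark",3,198,144),("nut dark2",3,222,134),("head dark",3,252,168),("shank edge",3,232,150),("wood",3,200,170),("shadow",3,245,188),("wheel tan",1,250,131),("wheel brown",1,240,165),("wood1",1,225,140)]: print(l,H[i][v,u])
E
python3 - <<'E'
import re
s=open('fit.py').read()
s=s.replace('"bolt":(h<14)&(s>110)&(v<170)','"bolt":(h<14)&(s>125)').replace('"wheel":(s<60)|((h<15)&(s>95))','"wheel":(s<60)|(h<16)')
s=s.replace("return m.astype(np.uint8)","return cv2.morphologyEx(m.astype(np.uint8),cv2.MORPH_CLOSE,np.ones((5,5))) if name!='ubolt' else m.astype(np.uint8)")
open('fit.py','w').write(s)
E
cat > run1.py <<'E'
from fit import *
W={i:load(f"w{i}.npz") for i in(1,2,3)}
def go(n,vs,uv,z,yaw,sym):
    p=atz(W[vs[0]],*uv,z+.01); x,D=fit(n,[W[i] for i in vs],[p[0],p[1],z,yaw],sym)
    q=np.r_[x,0] if sym else x; print([int(d[1].sum()) for d in D],[int(render(n,d[0],q).sum()) for d in D])
go("bolt",(3,2),(226,157),.018,np.radians(42),0);go("cap",(2,1),(348,152),0,0,1);go("wheel",(1,2),(260,155),0,0,1)
E
python3 run1.py
```

```text
nut dark [ 15 135  91]
nut dark2 [ 14 146  96]
head dark [ 15 165  94]
shank edge [ 19 116 119]
wood [ 19 115 216]
shadow [ 18 112 130]
wheel tan [ 16 141 177]
wheel brown [ 14 154 154]
wood1 [ 19 114 213]
bolt [0.4306 0.3811 0.0079 0.7348] deg [42.1] cost 0.56
[839, 306] [1495, 944]
cap [ 0.4345 -0.1347 -0.006 ] deg [] cost 0.201
[1026, 715] [1139, 1022]
wheel [ 0.4308 -0.3863 -0.0063] deg [] cost 0.183
[2030, 974] [2305, 1285]
```

```bash
sed -i 's/"bolt":(h<14)&(s>125)/"bolt":(v<112)|((h<17)\&(s>122))/; s/"wheel":(s<60)|(h<16)/"wheel":(s<60)|((h<18)\&(s>120))|(v<120)/; s/(s>170)}/(s>150)}/; s/&(s>170)/\&(s>150)/' fit.py; python3 run1.py
```

```text
bolt [0.4329 0.3764 0.0148 0.7165] deg [41.1] cost 0.067
[1452, 962] [1567, 985]
cap [ 0.4339 -0.1343 -0.0051] deg [] cost 0.164
[1061, 769] [1147, 1028]
wheel [ 0.4314 -0.3853 -0.0035] deg [] cost 0.065
[2234, 1194] [2337, 1291]
```

```bash
cat > plan.py <<'E'
import sys,numpy as np
from bench import readout
s=readout.sense(); R=s["eef_rot"]; a0=np.degrees(np.arctan2(R[1,0],R[0,0]))
print("t",s["t"],s["tcp_pos"].round(4),"yaw",a0.round(2),"j",s["joint_positions"].round(0),"gap",round(s["finger_gap"],4))
for w in sys.argv[1:]:
    x,y,z,a=map(float,w.split(",")); d=R.T@(np.array([x,y,z])-s["tcp_pos"])/.5
    n=(a0-a); print(w,d.round(4).tolist(),"roll",round(n/90,4))
E
python3 plan.py 0.4284,0.3725,0.08,41.1 0.4284,0.3725,0.004,41.1
```

```text
t 3.6 [0.4209 0.328  0.2506] yaw -0.18 j [ 26.  -4. 104.  -0.  80. 116.] gap 0.0943
0.4284,0.3725,0.08,41.1 [0.0146, -0.089, 0.3412] roll -0.4587
0.4284,0.3725,0.004,41.1 [0.0146, -0.0891, 0.4932] roll -0.4587
```

Emit:
{"fn": "arm_command", "kwargs": {
  "rows": [
    [94, [0.0146, -0.089, 0.34], -0.4587],
    [94, [0.0146, -0.089, 0.34], -0.4587],
    [94, [0.0146, -0.089, 0.34], -0.4587],
    [94, [0.0146, -0.089, 0.34], -0.4587],
    [94, [0.0146, -0.089, 0.34], -0.4587],
    [94, [0.0146, -0.089, 0.42], -0.4587],
    [94, [0.0146, -0.089, 0.47], -0.4587],
    [94, [0.0146, -0.089, 0.49], -0.4587],
    [94, [0.0146, -0.089, 0.493], -0.4587],
    [0, [0.0146, -0.089, 0.493], -0.4587],
    [0, [0.0146, -0.089, 0.493], -0.4587],
    [0, [0.0146, -0.089, 0.493], -0.4587],
    [0, [0.0146, -0.089, 0.493], -0.4587],
    [0, [0.0146, -0.089, 0.493], -0.4587],
    [0, [0.0146, -0.089, 0.493], -0.4587],
    [0, [0.0146, -0.089, 0.493], -0.4587]
  ],
  "grip_force": 25
}}

```text
t: 5.6
tcp_pos: [0.4277, 0.374, 0.0039]
eef_rot: [[0.752, 0.659, -0.0], [0.659, -0.752, -0.0], [-0.0, -0.0, -1.0]]
ft_force: [0.0, 0.0, -0.0]
finger_gap: 0.0272
grasp_force: 0.7
```

```bash
python3 plan.py 0.4284,0.3725,0.15,41.1 0.60,-0.0888,0.15,-6 0.6073,-0.0888,0.15,-6 0.6073,-0.0888,0.008,-6
```

```text
t 5.6 [0.4277 0.374  0.0039] yaw 41.24 j [ 30.  19. 107.  -0.  54.  78.] gap 0.0272
0.4284,0.3725,0.15,41.1 [-0.001, 0.0031, -0.2922] roll 0.0015
0.60,-0.0888,0.15,-6 [-0.3511, 0.9231, -0.2922] roll 0.5249
0.6073,-0.0888,0.15,-6 [-0.3401, 0.9327, -0.2922] roll 0.5249
0.6073,-0.0888,0.008,-6 [-0.34, 0.9327, -0.0082] roll 0.5249
```

Emit:
{"fn": "arm_command", "kwargs": {
  "rows": [
    [0, [0, 0, 0], 0],
    [0, [0, 0, 0], 0],
    [0, [0, 0, 0], 0],
    [0, [0, 0, 0], 0],
    [0, [0, 0, -0.05], 0],
    [0, [0, 0, -0.15], 0],
    [0, [0, 0, -0.25], 0],
    [0, [0, 0, -0.29], 0]
  ]
}}

```text
t: 6.6
tcp_pos: [0.4286, 0.3749, 0.1515]
eef_rot: [[0.752, 0.659, 0.003], [0.659, -0.752, 0.003], [0.004, 0.0, -1.0]]
ft_force: [0.1, 0.3, -3.3]
finger_gap: 0.0236
grasp_force: 25.0
```

```bash
python3 plan.py 0.6013,-0.0882,0.15,-6 0.6013,-0.0882,0.008,-6;  python3 -c "
from h import *
f=snap('w4')"
```

```text
t 6.6 [0.4286 0.3749 0.1515] yaw 41.25 j [ 30.   6. 104.   0.  69.  78.] gap 0.0236
0.6013,-0.0882,0.15,-6 [-0.3509, 0.9241, 0.0018] roll 0.525
0.6013,-0.0882,0.008,-6 [-0.352, 0.9241, 0.2858] roll 0.525
```

View pics/w4.png

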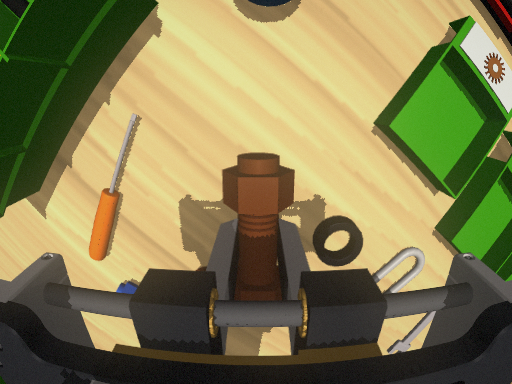

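Bolt held (3.3 N, nut forward at (258,185)). I'll carry it to its bin.

Emit:
{"fn": "arm_command", "kwargs": {
  "rows": [
    [0, [-0.351, 0.924, 0], 0.525],
    [0, [-0.351, 0.924, 0], 0.525],
    [0, [-0.351, 0.924, 0], 0.525],
    [0, [-0.351, 0.924, 0], 0.525],
    [0, [-0.351, 0.924, 0], 0.525],
    [0, [-0.351, 0.924, 0], 0.525],
    [0, [-0.351, 0.924, 0], 0.525],
    [0, [-0.351, 0.924, 0], 0.525],
    [0, [-0.351, 0.924, 0], 0.525],
    [0, [-0.351, 0.924, 0], 0.525],
    [0, [-0.351, 0.924, 0], 0.525]
  ]
}}

```text
t: 8.02
tcp_pos: [0.5994, -0.0875, 0.1477]
eef_rot: [[0.995, -0.103, -0.002], [-0.103, -0.995, 0.001], [-0.002, -0.001, -1.0]]
ft_force: [-0.4, -0.9, -2.8]
finger_gap: 0.0233
grasp_force: 25.0
```

```bash
python3 plan.py 0.6013,-0.0882,0.15,-6 0.6013,-0.0882,0.008,-6;  python3 -c "
from h import *
f=snap('w5')"
```

```text
t 8.025 [ 0.5994 -0.0875  0.1477] yaw -5.91 j [-19.  12.  98.   0.  70.  77.] gap 0.0233
0.6013,-0.0882,0.15,-6 [0.0039, 0.0011, -0.0045] roll 0.0009
0.6013,-0.0882,0.008,-6 [0.0045, 0.0013, 0.2795] roll 0.0009
```

View pics/w5.png

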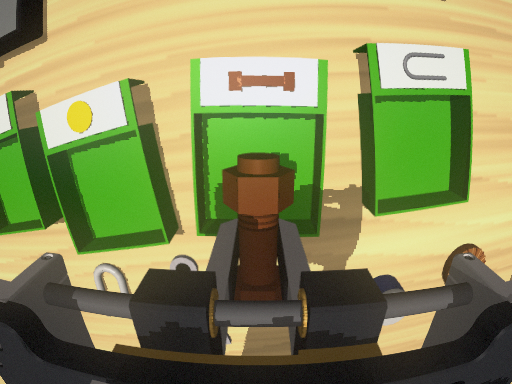

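The bolt hangs over the bolt bin. The rim corners are near (193,114), (326,112), (198,234) and (322,235). I'll check the bin position with them.

```bash
python3 -c "
from h import *
f=load('w5.npz');P=np.array([atz(f,*p,.046)for p in((193,114),(326,112),(322,235),(198,234))]);print(P.round(3),P.mean(0).round(4))"
```

```text
[[ 0.679 -0.034  0.046]
 [ 0.668 -0.159  0.046]
 [ 0.542 -0.149  0.046]
 [ 0.557 -0.02   0.046]] [ 0.6117 -0.0902  0.046 ]
```

Emit:
{"fn": "arm_command", "kwargs": {
  "rows": [
    [0, [0.008, 0.002, 0.1], 0],
    [0, [0.008, 0.002, 0.2], 0],
    [0, [0.008, 0.002, 0.25], 0],
    [0, [0.008, 0.002, 0.27], 0],
    [0, [0.008, 0.002, 0.279], 0],
    [0, [0.008, 0.002, 0.279], 0],
    [30, [0.008, 0.002, 0.279], 0],
    [55, [0.008, 0.002, 0.279], 0],
    [55, [0.008, 0.002, 0.279], 0],
    [55, [0.008, 0.002, 0.279], 0],
    [55, [0.008, 0.002, 0.26], 0],
    [55, [0.008, 0.002, 0.18], 0],
    [55, [0.008, 0.002, 0.08], 0],
    [55, [0.008, 0.002, 0], 0],
    [55, [0.008, 0.002, 0], 0]
  ]
}}

```text
t: 9.95
tcp_pos: [0.607, -0.0914, 0.1541]
eef_rot: [[0.994, -0.105, 0.008], [-0.105, -0.995, -0.003], [0.009, 0.002, -1.0]]
ft_force: [-0.1, -0.2, 0.7]
finger_gap: 0.0552
grasp_force: 0.0
```

```bash
python3 plan.py 0.455,0.140,0.12,-3.8 0.455,0.140,-0.004,-3.8;  python3 -c "
from h import *
f=snap('w6')"
```

```text
t 9.95 [ 0.607  -0.0914  0.1541] yaw -6.0 j [-19.  12.  97.   0.  70.  77.] gap 0.0552
0.455,0.140,0.12,-3.8 [-0.3512, -0.4286, 0.0643] roll -0.0245
0.455,0.140,-0.004,-3.8 [-0.3534, -0.4291, 0.3123] roll -0.0245
```

View pics/w6.png

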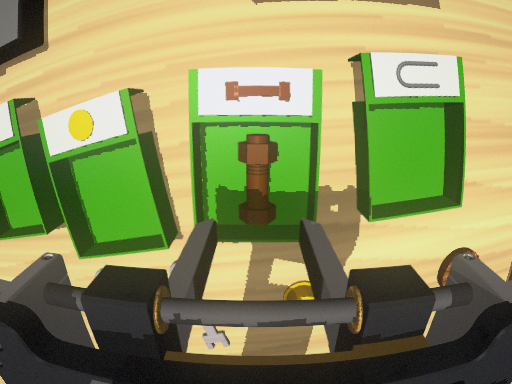

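The bolt lies flat in its bin at (258,180). Next is the U-bolt.

Emit:
{"fn": "arm_command", "kwargs": {
  "rows": [
    [94, [-0.351, -0.429, 0.064], -0.0245],
    [94, [-0.351, -0.429, 0.064], -0.0245],
    [94, [-0.351, -0.429, 0.064], -0.0245],
    [94, [-0.351, -0.429, 0.064], -0.0245],
    [94, [-0.351, -0.429, 0.064], -0.0245],
    [94, [-0.351, -0.429, 0.064], -0.0245],
    [94, [-0.351, -0.429, 0.064], -0.0245],
    [94, [-0.351, -0.429, 0.064], -0.0245],
    [94, [-0.351, -0.429, 0.064], -0.0245]
  ]
}}

```text
t: 11.12
tcp_pos: [0.4527, 0.1404, 0.117]
eef_rot: [[0.998, -0.068, 0.0], [-0.068, -0.998, -0.0], [0.0, 0.0, -1.0]]
ft_force: [0.4, 0.6, 0.1]
finger_gap: 0.0939
grasp_force: 0.0
```

```bash
python3 plan.py 0.455,0.140,0.0025,-3.8
```

```text
t 11.125 [0.4527 0.1404 0.117 ] yaw -3.89 j [  3.  -4. 119.  -0.  66.  97.] gap 0.0939
0.455,0.140,0.0025,-3.8 [0.0046, 0.0005, 0.2289] roll -0.001
```

Emit:
{"fn": "arm_command", "kwargs": {
  "rows": [
    [94, [0.005, 0, 0.1], 0],
    [94, [0.005, 0, 0.17], 0],
    [94, [0.005, 0, 0.21], 0],
    [94, [0.005, 0, 0.226], 0],
    [94, [0.005, 0, 0.229], 0],
    [0, [0.005, 0, 0.229], 0],
    [0, [0.005, 0, 0.229], 0],
    [0, [0.005, 0, 0.229], 0],
    [0, [0.005, 0, 0.229], 0],
    [0, [0.005, 0, 0.229], 0],
    [0, [0.005, 0, 0.229], 0],
    [0, [0.005, 0, 0.229], 0],
    [0, [0.005, 0, 0.2], 0],
    [0, [0.005, 0, 0.12], 0],
    [0, [0.005, 0, 0], 0],
    [0, [0.005, 0, -0.06], 0],
    [0, [0.005, 0, -0.06], 0]
  ]
}}

```text
t: 13.25
tcp_pos: [0.4565, 0.1413, 0.1499]
eef_rot: [[0.998, -0.066, 0.006], [-0.066, -0.998, 0.001], [0.006, -0.001, -1.0]]
ft_force: [0.3, -0.8, -1.0]
finger_gap: 0.0514
grasp_force: 25.0
```

```bash
python3 plan.py 0.6176,-0.2710,0.15,0.6;  python3 -c "
from h import *
f=snap('w7')"
```

```text
t 13.25 [0.4565 0.1413 0.1499] yaw -3.8 j [  4.  -6. 117.   0.  69.  97.] gap 0.0514
0.6176,-0.2710,0.15,0.6 [0.3761, 0.8015, 0.0013] roll -0.0489
```

View pics/w7.png

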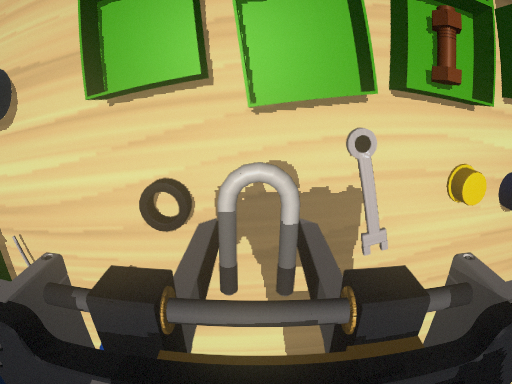

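U-bolt held level, bend at (258,170). I'll carry it to its bin.

Emit:
{"fn": "arm_command", "kwargs": {
  "rows": [
    [0, [0.38, 0.801, 0], -0.049],
    [0, [0.38, 0.801, 0], -0.049],
    [0, [0.38, 0.801, 0], -0.049],
    [0, [0.38, 0.801, 0], -0.049],
    [0, [0.38, 0.801, 0], -0.049],
    [0, [0.38, 0.801, 0], -0.049],
    [0, [0.38, 0.801, 0], -0.049],
    [0, [0.38, 0.801, 0], -0.049],
    [0, [0.38, 0.801, 0], -0.049],
    [0, [0.38, 0.801, 0], -0.049],
    [0, [0.38, 0.801, 0], -0.049],
    [0, [0.38, 0.801, 0], -0.049]
  ]
}}

```text
t: 14.8
tcp_pos: [0.6177, -0.2704, 0.1473]
eef_rot: [[1.0, 0.012, 0.0], [0.012, -1.0, -0.0], [0.0, 0.0, -1.0]]
ft_force: [-0.2, -0.4, -1.7]
finger_gap: 0.0508
grasp_force: 25.0
```

```bash
python3 plan.py 0.6195,-0.2710,0.0065,0.6
python3 - <<'E'
from h import *
f=snap('w8')
# predicted rim (z=.046) of pocket in view, vs green region
m=cv2.inRange(cv2.cvtColor(f["img"],cv2.COLOR_BGR2HSV),(45,120,40),(75,255,255))
n,l,st,c=cv2.connectedComponentsWithStats(m)
for p in [(-.065,-.065),(-.065,.065),(.065,.065),(.065,-.065)]: print(proj(f,[.619+p[0],-.271+p[1],.048]).round(0))
for s in st[1:]:
    if s[4]>1500: print(s)
E
```

```text
t 14.8 [ 0.6177 -0.2704  0.1473] yaw 0.66 j [-33.  20.  88.   0.  72.  56.] gap 0.0508
0.6195,-0.2710,0.0065,0.6 [0.0035, 0.0013, 0.2815] roll 0.0007
[[319. 248.]]
[[197. 247.]]
[[191. 122.]]
[[329. 123.]]
[ 193   69  137  163 9253]
[    0    87   152   166 13501]
[ 237  182   44   63 2507]
```

Emit:
{"fn": "arm_command", "kwargs": {
  "rows": [
    [0, [0.004, 0.001, 0.1], 0],
    [0, [0.004, 0.001, 0.19], 0],
    [0, [0.004, 0.001, 0.25], 0],
    [0, [0.004, 0.001, 0.272], 0],
    [0, [0.004, 0.001, 0.281], 0],
    [0, [0.004, 0.001, 0.281], 0],
    [60, [0.004, 0.001, 0.281], 0],
    [66, [0.004, 0.001, 0.281], 0],
    [66, [0.004, 0.001, 0.281], 0],
    [66, [0.004, 0.001, 0.281], 0],
    [66, [0.004, 0.001, 0.26], 0],
    [66, [0.004, 0.001, 0.18], 0],
    [66, [0.004, 0.001, 0.08], 0],
    [66, [0.004, 0.001, 0], 0],
    [66, [0.004, 0.001, 0], 0]
  ]
}}

```text
t: 16.73
tcp_pos: [0.6221, -0.2733, 0.1526]
eef_rot: [[1.0, 0.011, 0.008], [0.011, -1.0, -0.005], [0.008, 0.005, -1.0]]
ft_force: [0.3, -0.7, -0.5]
finger_gap: 0.0662
grasp_force: 0.0
```

```bash
python3 plan.py 0.431,-0.385,0.12,0.6; python3 -c "
from h import *
f=snap('w9')"
```

```text
t 16.725 [ 0.6221 -0.2733  0.1526] yaw 0.61 j [-33.  20.  87.   0.  72.  56.] gap 0.0662
0.431,-0.385,0.12,0.6 [-0.3851, 0.2191, 0.0633] roll 0.0001
```

View pics/w9.png

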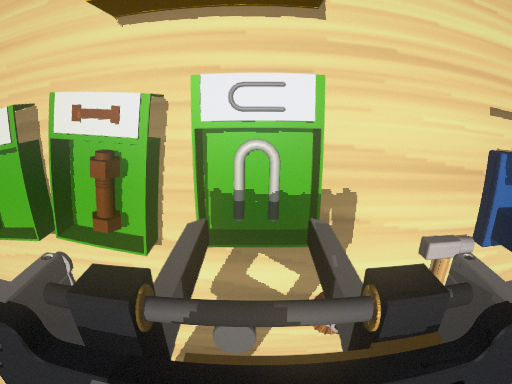

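The U-bolt lies flat at (257,180). Next is the wheel.

Emit:
{"fn": "arm_command", "kwargs": {
  "rows": [
    [94, [-0.385, 0.219, 0.063], 0],
    [94, [-0.385, 0.219, 0.063], 0],
    [94, [-0.385, 0.219, 0.063], 0],
    [94, [-0.385, 0.219, 0.063], 0],
    [94, [-0.385, 0.219, 0.063], 0],
    [94, [-0.385, 0.219, 0.063], 0],
    [94, [-0.385, 0.219, 0.063], 0],
    [94, [-0.385, 0.219, 0.063], 0]
  ]
}}

```text
t: 17.77
tcp_pos: [0.4292, -0.3827, 0.1155]
eef_rot: [[1.0, 0.012, 0.0], [0.012, -1.0, -0.0], [0.0, 0.0, -1.0]]
ft_force: [0.1, -0.1, 0.1]
finger_gap: 0.0939
grasp_force: 0.0
```

```bash
python3 plan.py 0.431,-0.385,0.0225,0.6
```

```text
t 17.775 [ 0.4292 -0.3827  0.1155] yaw 0.7 j [-53.  10. 104.   0.  66.  36.] gap 0.0939
0.431,-0.385,0.0225,0.6 [0.0035, 0.0047, 0.186] roll 0.0011
```

Emit:
{"fn": "arm_command", "kwargs": {
  "rows": [
    [94, [0.0035, 0.0047, 0.1], 0],
    [94, [0.0035, 0.0047, 0.15], 0],
    [94, [0.0035, 0.0047, 0.178], 0],
    [94, [0.0035, 0.0047, 0.186], 0],
    [94, [0.0035, 0.0047, 0.186], 0],
    [0, [0.0035, 0.0047, 0.186], 0],
    [0, [0.0035, 0.0047, 0.186], 0],
    [0, [0.0035, 0.0047, 0.186], 0],
    [0, [0.0035, 0.0047, 0.186], 0],
    [0, [0.0035, 0.0047, 0.186], 0],
    [0, [0.0035, 0.0047, 0.186], 0],
    [0, [0.0035, 0.0047, 0.186], 0],
    [0, [0.0035, 0.0047, 0.186], 0],
    [0, [0.0035, 0.0047, 0.186], 0],
    [0, [0.0035, 0.0047, 0.186], 0]
  ]
}}

```text
t: 19.65
tcp_pos: [0.4301, -0.3855, 0.0224]
eef_rot: [[1.0, 0.011, -0.0], [0.011, -1.0, 0.0], [-0.0, -0.0, -1.0]]
ft_force: [0.9, 0.3, 0.0]
finger_gap: 0.0273
grasp_force: 25.0
```

```bash
python3 plan.py 0.431,-0.385,0.17,0.6
```

```text
t 19.65 [ 0.4301 -0.3855  0.0224] yaw 0.61 j [-53.  18. 106.   0.  56.  36.] gap 0.0273
0.431,-0.385,0.17,0.6 [0.0018, -0.001, -0.2951] roll 0.0001
```

Emit:
{"fn": "arm_command", "kwargs": {
  "rows": [
    [0, [0, 0, -0.05], 0],
    [0, [0, 0, -0.15], 0],
    [0, [0, 0, -0.25], 0],
    [0, [0, 0, -0.3], 0],
    [0, [0.26, -0.6, -0.3], 0],
    [0, [0.26, -0.6, -0.3], 0],
    [0, [0.26, -0.6, -0.3], 0],
    [0, [0.26, -0.6, -0.3], 0],
    [0, [0.26, -0.6, -0.3], 0],
    [0, [0.26, -0.6, -0.3], 0],
    [0, [0.26, -0.6, -0.3], 0]
  ]
}}

```text
t: 21.02
tcp_pos: [0.5566, -0.0838, 0.1718]
eef_rot: [[1.0, 0.012, -0.001], [0.012, -1.0, -0.0], [-0.001, 0.0, -1.0]]
ft_force: [0.7, -0.8, -2.8]
finger_gap: 0.0276
grasp_force: 25.0
```

```bash
python3 plan.py 0.633,0.254,0.17,3.3
```

```text
t 21.025 [ 0.5566 -0.0838  0.1718] yaw 0.7 j [-20.   4. 104.  -0.  72.  69.] gap 0.0276
0.633,0.254,0.17,3.3 [0.161, -0.6736, 0.0033] roll -0.0289
```

Emit:
{"fn": "arm_command", "kwargs": {
  "rows": [
    [0, [0.161, -0.674, 0.003], -0.03],
    [0, [0.161, -0.674, 0.003], -0.03],
    [0, [0.161, -0.674, 0.003], -0.03],
    [0, [0.161, -0.674, 0.003], -0.03],
    [0, [0.161, -0.674, 0.003], -0.03],
    [0, [0.161, -0.674, 0.003], -0.03],
    [0, [0.161, -0.674, 0.003], -0.03],
    [0, [0.161, -0.674, 0.003], -0.03],
    [0, [0.161, -0.674, 0.003], -0.03],
    [0, [0.161, -0.674, 0.003], -0.03]
  ]
}}

```text
t: 22.28
tcp_pos: [0.634, 0.2523, 0.1711]
eef_rot: [[0.998, 0.056, 0.0], [0.056, -0.998, -0.0], [0.0, 0.0, -1.0]]
ft_force: [-0.8, -0.3, -2.8]
finger_gap: 0.0272
grasp_force: 25.0
```

```bash
python3 plan.py 0.633,0.254,0.0265,3.3
python3 - <<'E'
from h import *
f=snap('w10')
for p in [(-.065,-.065),(-.065,.065),(.065,.065),(.065,-.065)]:
    u,v=proj(f,[.632+p[0]-.058*p[1],.254+p[1]+.058*p[0],.048])[0]; cv2.circle(f["img"],(int(round(u)),int(round(v))),2,(0,0,255),-1)
cv2.imwrite("pics/w10.png",f["img"])
E
```

```text
t 22.275 [0.634  0.2523 0.1711] yaw 3.21 j [12. 20. 86. -0. 74. 99.] gap 0.0272
0.633,0.254,0.0265,3.3 [-0.0018, -0.0035, 0.2892] roll -0.001
```

View pics/w10.png

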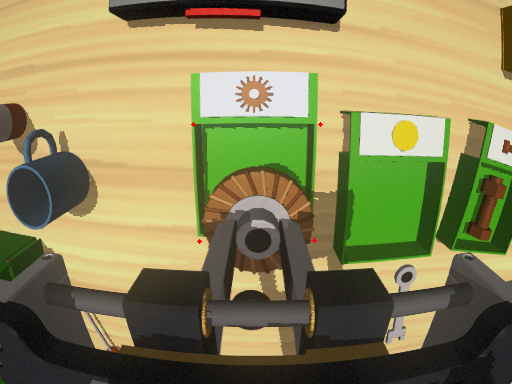

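The wheel is over its bin. The rim corners agree within about 3 mm, so I'll lower it.

Emit:
{"fn": "arm_command", "kwargs": {
  "rows": [
    [0, [0.002, -0.007, 0.1], 0],
    [0, [0.002, -0.007, 0.19], 0],
    [0, [0.002, -0.007, 0.25], 0],
    [0, [0.002, -0.007, 0.278], 0],
    [0, [0.002, -0.007, 0.289], 0],
    [0, [0.002, -0.007, 0.289], 0],
    [35, [0.002, -0.007, 0.289], 0],
    [50, [0.002, -0.007, 0.289], 0],
    [50, [0.002, -0.007, 0.289], 0],
    [50, [0.002, -0.007, 0.289], 0],
    [50, [0.002, -0.007, 0.27], 0],
    [50, [0.002, -0.007, 0.18], 0],
    [50, [0.002, -0.007, 0.08], 0],
    [50, [0.002, -0.007, 0], 0],
    [50, [0.002, -0.007, 0], 0]
  ]
}}

```text
t: 24.2
tcp_pos: [0.6374, 0.2578, 0.1766]
eef_rot: [[0.998, 0.058, 0.009], [0.058, -0.998, 0.002], [0.009, -0.002, -1.0]]
ft_force: [-0.3, 1.0, -0.6]
finger_gap: 0.05
grasp_force: 0.0
```

```bash
python3 plan.py 0.434,-0.134,0.12,4.5; python3 -c "
from h import *
f=snap('w11')"
```

```text
t 24.2 [0.6374 0.2578 0.1766] yaw 3.31 j [13. 20. 85.  0. 74. 99.] gap 0.05
0.434,-0.134,0.12,4.5 [-0.4523, 0.759, 0.1079] roll -0.0132
```

View pics/w11.png

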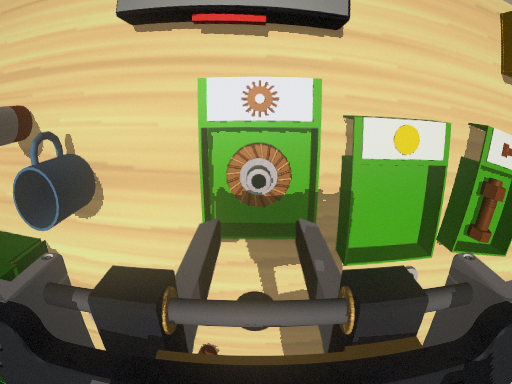

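The wheel is flat, hub up, at (258,178). Last is the cap.

Emit:
{"fn": "arm_command", "kwargs": {
  "rows": [
    [94, [-0.452, 0.759, 0.108], -0.013],
    [94, [-0.452, 0.759, 0.108], -0.013],
    [94, [-0.452, 0.759, 0.108], -0.013],
    [94, [-0.452, 0.759, 0.108], -0.013],
    [94, [-0.452, 0.759, 0.108], -0.013],
    [94, [-0.452, 0.759, 0.108], -0.013],
    [94, [-0.452, 0.759, 0.108], -0.013],
    [94, [-0.452, 0.759, 0.108], -0.013],
    [94, [-0.452, 0.759, 0.108], -0.013],
    [94, [-0.452, 0.759, 0.108], -0.013],
    [94, [-0.452, 0.759, 0.108], -0.013]
  ]
}}

```text
t: 25.62
tcp_pos: [0.4314, -0.1336, 0.1169]
eef_rot: [[0.997, 0.08, -0.0], [0.08, -0.997, 0.0], [-0.0, -0.0, -1.0]]
ft_force: [0.2, 0.7, 0.7]
finger_gap: 0.0942
grasp_force: 0.0
```

```bash
python3 plan.py 0.434,-0.134,0.008,4.5
```

```text
t 25.625 [ 0.4314 -0.1336  0.1169] yaw 4.61 j [-32.  -7. 122.   0.  66.  54.] gap 0.0942
0.434,-0.134,0.008,4.5 [0.0051, 0.0013, 0.2178] roll 0.0012
```

Emit:
{"fn": "arm_command", "kwargs": {
  "rows": [
    [94, [0.005, 0.001, 0.1], 0],
    [94, [0.005, 0.001, 0.17], 0],
    [94, [0.005, 0.001, 0.205], 0],
    [94, [0.005, 0.001, 0.217], 0],
    [94, [0.005, 0.001, 0.217], 0],
    [0, [0.005, 0.001, 0.217], 0],
    [0, [0.005, 0.001, 0.217], 0],
    [0, [0.005, 0.001, 0.217], 0],
    [0, [0.005, 0.001, 0.217], 0],
    [0, [0.005, 0.001, 0.217], 0],
    [0, [0.005, 0.001, 0.217], 0],
    [0, [0.005, 0.001, 0.217], 0],
    [0, [0.005, 0.001, 0.217], 0],
    [0, [0.005, 0.001, 0.19], 0],
    [0, [0.005, 0.001, 0.1], 0],
    [0, [0.005, 0.001, 0], 0],
    [0, [0.005, 0.001, -0.06], 0],
    [0, [0.005, 0.001, -0.06], 0]
  ],
  "grip_force": 15
}}

```text
t: 27.88
tcp_pos: [0.4352, -0.136, 0.1501]
eef_rot: [[0.997, 0.078, 0.006], [0.078, -0.997, -0.004], [0.006, 0.004, -1.0]]
ft_force: [0.0, -0.3, -0.0]
finger_gap: 0.0457
grasp_force: 15.0
```

```bash
python3 plan.py 0.6045,0.0850,0.15,4.5
```

```text
t 27.875 [ 0.4352 -0.136   0.1501] yaw 4.48 j [-32. -10. 120.   0.  70.  54.] gap 0.0457
0.6045,0.0850,0.15,4.5 [0.3721, -0.4143, 0.0006] roll -0.0002
```

Emit:
{"fn": "arm_command", "kwargs": {
  "rows": [
    [0, [0.372, -0.414, 0], 0],
    [0, [0.372, -0.414, 0], 0],
    [0, [0.372, -0.414, 0], 0],
    [0, [0.372, -0.414, 0], 0],
    [0, [0.372, -0.414, 0], 0],
    [0, [0.372, -0.414, 0], 0],
    [0, [0.372, -0.414, 0], 0],
    [0, [0.372, -0.414, 0], 0],
    [0, [0.372, -0.414, 0], 0]
  ]
}}

```text
t: 29.0
tcp_pos: [0.6024, 0.085, 0.147]
eef_rot: [[0.997, 0.077, 0.0], [0.077, -0.997, -0.0], [0.0, 0.0, -1.0]]
ft_force: [-1.1, -0.1, -0.5]
finger_gap: 0.0459
grasp_force: 15.0
```

```bash
python3 plan.py 0.605,0.085,0.012,4.5; python3 -c "
from h import *
f=snap('w12')
P=[(-.065,-.065),(-.065,.065),(.065,.065),(.065,-.065)]
print([proj(f,[.6045+a-.078*b,.085+b+.078*a,.048])[0].round(0).tolist() for a,b in P])
m=cv2.inRange(cv2.cvtColor(f['img'],cv2.COLOR_BGR2HSV),(45,120,40),(75,255,255))
print([s.tolist() for s in cv2.connectedComponentsWithStats(m)[2][1:] if s[4]>1000])"
```

```text
t 29.0 [0.6024 0.085  0.147 ] yaw 4.4 j [-3. 12. 98. -0. 70. 83.] gap 0.0459
0.605,0.085,0.012,4.5 [0.0052, 0.0004, 0.27] roll -0.0011
[[320.0, 247.0], [197.0, 247.0], [189.0, 122.0], [328.0, 122.0]]
[[49, 32, 117, 176, 7224], [189, 67, 138, 167, 11855], [346, 73, 136, 178, 9892], [461, 101, 51, 139, 3718]]
```

Emit:
{"fn": "arm_command", "kwargs": {
  "rows": [
    [0, [0.007, 0, 0.1], 0],
    [0, [0.007, 0, 0.18], 0],
    [0, [0.007, 0, 0.24], 0],
    [0, [0.007, 0, 0.262], 0],
    [0, [0.007, 0, 0.27], 0],
    [0, [0.007, 0, 0.27], 0],
    [52, [0.007, 0, 0.27], 0],
    [66, [0.007, 0, 0.27], 0],
    [66, [0.007, 0, 0.27], 0],
    [66, [0.007, 0, 0.27], 0],
    [66, [0.007, 0, 0.25], 0],
    [66, [0.007, 0, 0.17], 0],
    [66, [0.007, 0, 0.05], 0],
    [66, [0.007, 0, -0.1], 0],
    [66, [-0.1, 0, -0.15], 0],
    [66, [-0.2, 0, -0.2], 0],
    [66, [-0.2, 0, -0.2], 0],
    [66, [-0.2, 0, -0.2], 0]
  ]
}}

```text
t: 31.3
tcp_pos: [0.5033, 0.078, 0.2472]
eef_rot: [[0.997, 0.078, 0.001], [0.078, -0.997, -0.0], [0.001, 0.0, -1.0]]
ft_force: [0.7, -0.4, 0.4]
finger_gap: 0.0659
grasp_force: 0.0
```

```bash
python3 -c "
from h import *
a=snap('w13')['img'];s=snap('s2','scene')['img'];b=snap('top3','top')['img']
cv2.imwrite('pics/fin.png',np.vstack([np.hstack([a[:240,:400],s[130:370,130:530]]),np.hstack([b[50:290,80:480],s[0:0+240,0:382] if 0 else load('top0.npz')['img'][50:290,80:480]])])[:,:800])"
```

```text
Traceback (most recent call last):
ValueError: all the input array dimensions except for the concatenation axis must match exactly, but along dimension 1, the array at index 0 has size 782 and the array at index 1 has size 800
```

```bash
python3 -c "
from h import *
a,s,b,t=[load(n+'.npz')['img'] for n in('w13','s2','top3','top0')]
r=lambda i:cv2.resize(i,(400,300))
cv2.imwrite('pics/fin.png',np.vstack([np.hstack([r(a),r(s)]),np.hstack([r(b[50:290,80:460]),r(t[50:290,80:460])])]))"
```

```text
(no output)
```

View pics/fin.png

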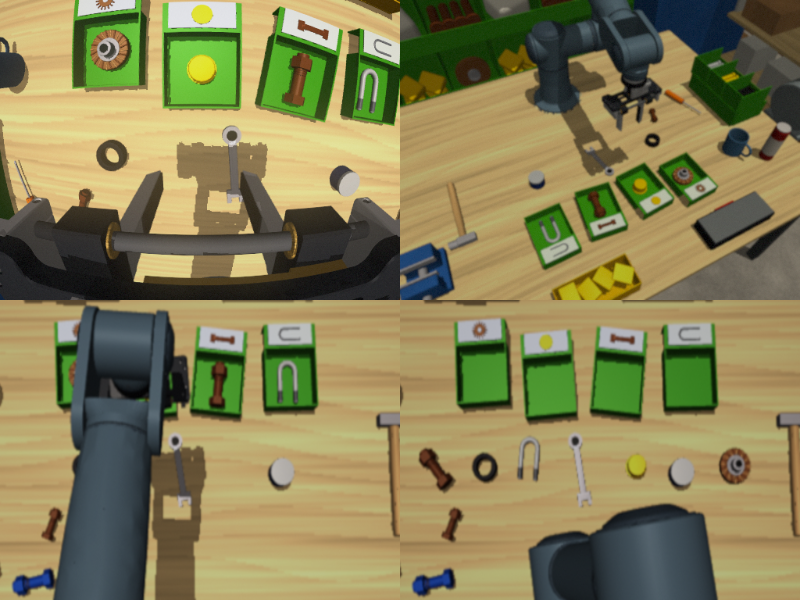

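All four parts lie in their own bins: wheel (110,50), cap (201,68), bolt (297,78) and U-bolt (369,88) in the wrist panel. The tin and the spanner have the same pixels as at the start. I'll hand the job in.

```bash
python3 -c "
from bench import order
print(order.job_done())"
```

```text
the job is handed in; nothing more can be done
None
```

The bolt, U-bolt, wheel and cap each lie flat in their labelled bins with the gripper clear, the tin and spanner did not move in the images, and I handed the job in at about 31 s of the 96 s limit.

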